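# Clamp the blank in the jig with the T-key

### The job

The maple blank lies loose in the clamping jig. Take up the T-handled key that lies on the bench by the ends of its crossbar, ease the grip so that its shank swings down and hangs plumb in the air, then grip it firmly again and set its socket right down over the square head of the jig's eccentric. Turn it clockwise until the blank is clamped tight and flush against the fence, leave the key standing on the square, and do not disturb the other tools.

Things in the scene. Friction and masses are not known exactly. Their poses are not given: they have to be found in the camera images.
- key: Loose steel T-handled key, 0.42 kg, 171 mm long, lying level. Origin on the bench below the middle of the crossbar as it lies; x along the shank from socket to crossbar (up when it hangs plumb), y along the crossbar, z up as it lies. Round shank 14 mm; socket body 32 x 32 x 45 mm at the far end. Centre of mass 104 mm from the crossbar
- key_bar (a point): Centre of the crossbar, 16 mm above the bench as it lies. 12 mm round bar, 60 mm from end to end, flat end faces 11 mm across. Pinched across its end faces, a hard grip (100 N or more) about holds it level; eased little by little, its weight swings it round the crossbar, to roughly 20 degrees short of plumb at 40 N and 5 at 10 N. It drops if let go entirely
- key_mouth (a point): Centre of the socket's open end, 165 mm from key_bar. Square bore 16 x 16 mm, 25 mm deep, sides parallel to key y and z
- jig: Clamping jig screwed to the bench: plywood base 200 x 210 x 18 mm, origin at the centre of its underside, z up. A wooden fence, 14 mm high above the base, runs along jig y on the -x side, inner face at jig x = -65 mm. The eccentric stands on the +x side, pivot upright at jig x = +64 mm, y = 0
- cam (a joint): Turn of the steel eccentric (rad), 0 to 1.85, growing clockwise seen from above. Disc of 24 mm radius, 7 mm off its pivot, that pushes the blank to the fence; it comes to bear at about 1.15, is hard up by 1.3, and stays where left (friction 0.25 N m). On its round shoulder stands a square head, 14 x 14 mm, its sides parallel to jig x and y at 0
- cam_seat (a point): Point on the eccentric's pivot axis at the foot of the square head, 40.5 mm above the bench: the socket's open end comes to rest here. The head rises 18 mm square, then 4 mm of tapered tip
- blank: Loose planed maple blank 288 x 100 x 18 mm, 0.45 kg, on the jig's base between fence and eccentric, ends overhanging. Origin at the centre of its underside, y along its length. At first 1.5 to 4 mm off the fence; flush, its origin has jig x = -15 mm and its y is parallel to jig y
- plane: Bystander: dark metal block plane with wooden parts, 155 mm long, on the bench near the drawers
- sander: Bystander: beech sanding block 105 x 62 x 30 mm, on the bench near the drawers
- pencil: Bystander: yellow carpenter's pencil, 170 mm long, on the bench between vice and jig
- gauge: Bystander: beech marking gauge, 210 mm long, on the bench to the right of the jig

How it is judged:
On the way, in this order (a step that is already met when the one before it is completed fails the run):
1. the key hangs plumb from the gripper, socket down, clear of the bench and the jig (angle between key's own x axis and vertical below 0.4 rad and contact force between the fingers and key above 1 N and height (world z) of key_mouth above 0.066 m), for 0.2 s.
2. the socket is right down on the eccentric's square head (distance between key_mouth and cam_seat below 0.007 m and angle between key's own x axis and vertical below 0.17 rad), for 0.2 s.
At the end, for the whole second after the job is handed in: The key stands upright (within 10 degrees) with its socket down on the shoulder of the square head (within 7 mm); the eccentric, turned past 0.75 rad, presses the blank with more than 5 N; the blank lies flush against the fence (within about 1 mm and 0.9 degrees); all at rest and let go (all of step 2 and contact force between cam and blank above 5 N and value of joint cam above 0.75 rad and x of blank in the frame of jig below -0.0138 m and angle between the y axis of blank and the y axis of jig, either way round below 0.015 rad and linear speed of key below 0.02 m/s and linear speed of blank below 0.01 m/s); the robot touches nothing.
It fails at once if a bystander is disturbed: the block plane is moved by more than 3 cm (distance of plane from where it was at the start of the episode above 0.03 m).
It fails at once if a bystander is disturbed: the sanding block is moved by more than 3 cm (distance of sander from where it was at the start of the episode above 0.03 m).
It fails at once if a bystander is disturbed: the pencil is moved by more than 3 cm (distance of pencil from where it was at the start of the episode above 0.03 m).
It fails at once if a bystander is disturbed: the marking gauge is moved by more than 3 cm (distance of gauge from where it was at the start of the episode above 0.03 m).
It also fails if it takes over 56 s, if anything falls off the work surface, if the arm or the gripper's body presses on something with over 40 N, if the wrist force passes 120 N, or if a joint passes its speed limit or range.

### The arm

A 6-joint arm with a two-finger parallel gripper is mounted at the origin on a cart in front of the work surface, level with it; the furniture and walls round the work are solid. World frame = base frame: x ahead of the robot, y to its left, z up, the work surface at z = 0. Lengths are in m, angles in rad, forces in N, time in s.
With the tool pointing down it reaches from about 0.325 to 0.85 m from the base axis. Payload 15.5 kg.
Tool frame: the origin (TCP) lies at the very end of the fingers, on their centre line; the grasp point (between the pads) lies 19 mm behind it; z points along the fingers, y is the line along which they close (so a half turn about z gives the same grasp; the last joint's range is limited). The gripper opens to 91 mm and grips with 3 to 60 N. Pads are 32 mm wide; open, the fingers measure 118 mm over their backs; the gripper's body (76 mm by 178 mm) begins 60 mm behind the grasp point.
Start: joints at [1.19, 0.494, 1.345, -0, 1.302, -0.096], TCP at [0.176, 0.6, 0.214] pointing down, gripper open.
Joint ranges: [-2.91, 2.91], [-0.82, 2.16], [0.22, 2.67], [-1.22, 4.37], [0.12, 2.79], [-3.08, 3.08]. Speed limits (rad/s): [1.89, 1.89, 2.57, 3.01, 3.01, 3.01].

### API

Orientations are given as a 3x3 rotation matrix whose columns are the frame's x, y, z axes.
In Python, from rig import get_state, grab_frame, close_job, find_in gives the robot as it stands.
- The arm moves only by the tool step_arm, never from a script. Its argument "deltas" is one flat list of numbers, 6 for each row, row after row: the shift along the tool's x, y, z in mm, then the turn, a rotation vector about the tool's x, y, z in rad. In form: [tx, ty, tz, rx, ry, rz, tx, ty, tz, rx, ry, rz, ...]. A call has 1 to 20 rows; each row shifts and turns the commanded pose from where the row before left it, along the tool's axes as they then stand; what a row does not reach is not made up. A row lasts 1/8 s, in which the tool goes at most 62.5 mm and 10.7 degrees, less where a joint would pass 70% of its speed; a pose out of reach is approached as far as the arm can. A call is refused whole if a number of a shift passes 62.5 or a number of a turn 0.188, either way. A call with a gripper value outside its range is refused whole. "grip" is the gripper's target within -1 to 1 (fully open at 1, half-way at 0, shut at -1), set as the call begins (left out, the last holds). The fingers move at their own pace and stop on an object; "grip_force" is the grip in N (left out, the last holds). Time passes only in rows, so rows that do not move let the fingers close. It gives the time, the measured TCP pose, the force, the opening and the grip force at its end, in the units of the state.
- get_state(): the state, without advancing time (a new reading comes with each control period).
- grab_frame(name): name is "scene" or "side" or "wrist"; returns a dict with "pixels" (420x560x3 uint8, red, green, blue), "z_map" (420x560 float32, m along the optical axis (not along the pixel's ray), 0 where there is no reading), "vertical_fov" (degrees; the focal length in pixels is half the picture's height over the tangent of half this angle, whatever the lens; pixels are square), "cx", "cy" (the principal point, pixels), "R" (3x3) and "t" (3): a world point X has camera coordinates R X + t; the wrist camera has in their place "mount" (4x4, takes a point from camera to tool coordinates, whose origin is the TCP and whose axes are the flange's). Camera axes: x right, y down, z forward; pixel columns grow to the right and rows downward; lengths in m; the calibration is good to about 2 mm. A picture is of the moment at which its call begins: read the wrist's pose just before it.
- close_job(): hands the job in; it is judged then, once.
Trained networks look in a picture, given as the dict that the camera call returned (one of the last four; its "shot" number tells which), for a name from the list of things; names that differ only in an ending like _2 or _b are one class to them, and where a whole thing is asked for, a point or a joint stands for the part that bears it (a point fixed in the world has none). Each returns a list of dicts, best first, with "score" (0 to 1); they miss things now and then, are a little off and sometimes report something else, mostly with a low value. They report only what shows in the picture. A call takes as long as a camera call.
- find_in(query, picture): "position" ([column, row] in pixels, amid what is visible of it).
The state is a dict: "clock": time; "joints": joint angles; "qd": joint speeds; "effort": joint torques, N m; "position": TCP position; "tool_rot": TCP orientation; "force": force on the tool from outside, world axes, zero at the start; "moment": the same for the moment, N m; "width": finger opening in m; "grip_force": force on a finger pad.
Only numpy, scipy, OpenCV 4.12 (cv2) and the standard library are available. Lean on these libraries where they do the work, as an engineer would, in place of code of your own. Each camera call takes 0.05 s, during which the arm holds its last target. There are 200 camera calls.

## Working session

There is one attempt and no reset: what is moved stays moved. The work goes in short steps, Python scripts to look and compute and a tool call to move; the robot and the scene stay as the last step left them, time stands still between calls to the robot, and variables do not carry over. Pictures are saved under pics/ and viewed, at most 12 in all, crops included, and the job is handed in when it is done.

Besides the shell and the picture viewer there is one more tool, called after ">>>" by a JSON object that holds its "method" and its "body". step_arm: Moves the arm, as the interface text tells. Its arguments: {"type":"object","properties":{"deltas":{"type":"array"},"grip":{"type":"number"},"grip_force":{"type":"number"}},"required":["deltas"]}

```bash
mkdir -p pics; ls
cat > h.py <<'E'
import numpy as np, cv2
from rig import get_state, grab_frame, close_job, find_in
def cam(f,s=None):
    foc=f["pixels"].shape[0]/2/np.tan(np.radians(f["vertical_fov"])/2)
    if "R" in f and f.get("R") is not None: R=np.array(f["R"]);t=np.array(f["t"]); Rw=R.T; c=-R.T@t
    else:
        M=np.array(f["mount"]);T=np.eye(4);T[:3,:3]=s["tool_rot"];T[:3,3]=s["position"];W=T@M;Rw=W[:3,:3];c=W[:3,3]
    return foc,f["cx"],f["cy"],Rw,c
def ray(f,p,s=None):
    foc,cx,cy,Rw,c=cam(f,s); return c,Rw@np.array([(p[0]-cx)/foc,(p[1]-cy)/foc,1])
def atz(f,p,z,s=None):
    c,d=ray(f,p,s); return c+d*(z-c[2])/d[2]
def cloud(f,s=None):
    foc,cx,cy,Rw,c=cam(f,s); z=f["z_map"]; v,u=np.indices(z.shape)
    P=np.stack([(u-cx)/foc*z,(v-cy)/foc*z,z],-1)@Rw.T+c; P[z==0]=np.nan; return P
def save(f,n): cv2.imwrite("pics/"+n,cv2.cvtColor(f["pixels"],cv2.COLOR_RGB2BGR))
E
python3 - <<'E'
from h import *
s=get_state();print({k:np.round(v,3).tolist() for k,v in s.items()})
ims=[]
for n in ["scene","side","wrist"]:
    f=grab_frame(n);print(n,[k for k in f]); P=cloud(f,s);ims.append(f["pixels"])
    for q in ["key","key_bar","key_mouth","jig","cam","cam_seat","blank","pencil","gauge","plane","sander"]:
        try:
            r=find_in(q,f)
            for d in r[:2]:
                p=d["position"];print(q,round(d["score"],2),np.round(p),np.round(P[int(p[1]),int(p[0])],3))
        except Exception as e: print(q,e)
    save(f,n+"0.png")
E
```

```text
pics
{'clock': 0.0, 'joints': [1.191, 0.494, 1.346, -0.0, 1.303, -0.095], 'qd': [-0.0, 0.0, 0.001, -0.001, -0.002, 0.0], 'effort': [0.002, -87.883, -38.183, 0.071, 0.054, -0.0], 'position': [0.175, 0.599, 0.213], 'tool_rot': [[-0.96, 0.281, -0.0], [0.281, 0.96, -0.001], [0.0, -0.001, -1.0]], 'force': [0.366, 0.734, -0.402], 'moment': [-0.033, 0.005, 0.008], 'grip_force': 0.0, 'width': 0.091}
scene ['pixels', 'z_map', 'vertical_fov', 'cx', 'cy', 'R', 't', 'shot']
key_bar 0.61 [221. 185.] [0.525 0.256 0.017]
key_mouth 0.73 [217. 189.] [0.507 0.258 0.014]
key_mouth 0.63 [263. 196.] [0.538 0.107 0.046]
jig 0.16 [236. 148.] [0.671 0.31  0.03 ]
cam 0.65 [262. 196.] [0.534 0.108 0.045]
cam_seat 0.63 [282. 224.] [0.49  0.002 0.035]
blank 0.73 [278. 208.] [0.528 0.045 0.037]
pencil 0.49 [280. 226.] [0.479 0.001 0.031]
pencil 0.48 [220. 230.] [0.385 0.152 0.004]
gauge 0.98 [399. 232.] [ 0.652 -0.297  0.039]
plane 0.97 [235. 150.] [0.664 0.305 0.03 ]
sander 0.71 [275. 163.] [0.692 0.168 0.027]
sander 0.28 [263. 196.] [0.541 0.106 0.04 ]
side ['pixels', 'z_map', 'vertical_fov', 'cx', 'cy', 'R', 't', 'shot']
key 0.63 [273. 177.] [0.538 0.229 0.03 ]
key_bar 0.98 [273. 177.] [0.538 0.239 0.027]
key_mouth 0.66 [268. 177.] [0.527 0.25  0.018]
key_mouth 0.34 [277. 220.] [0.541 0.023 0.033]
jig 0.95 [267. 232.] [ 0.519 -0.021  0.03 ]
jig 0.39 [271. 177.] [0.532 0.235 0.03 ]
cam 0.52 [281. 197.] [0.557 0.113 0.038]
cam_seat 0.59 [269. 234.] [ 0.521 -0.036  0.032]
blank 0.78 [276. 218.] [0.539 0.027 0.036]
blank 0.32 [270. 176.] [0.533 0.251 0.024]
pencil 0.58 [211. 203.] [0.375 0.143 0.009]
gauge 0.59 [350. 310.] [ 0.665 -0.31   0.052]
gauge 0.41 [266. 177.] [0.522 0.248 0.02 ]
plane 0.88 [320. 159.] [0.677 0.323 0.032]
sander 0.73 [351. 314.] [ 0.665 -0.318  0.053]
sander 0.71 [334. 191.] [0.693 0.15  0.029]
wrist ['pixels', 'z_map', 'vertical_fov', 'cx', 'cy', 'mount', 'shot']
```

Run:
```python
import cv2,numpy as np
a=cv2.imread("pics/scene0.png")[100:310,140:440];b=cv2.imread("pics/side0.png")[120:350,160:400]
a=cv2.resize(a,None,fx=1.33,fy=1.33,interpolation=cv2.INTER_CUBIC);b=cv2.resize(b,(400,383),interpolation=cv2.INTER_CUBIC)
c=np.zeros((383,800,3),np.uint8);c[:a.shape[0],:a.shape[1]]=a[:,:400];c[:,400:]=b
cv2.imwrite("pics/m0.png",c)
```

```text
(no output)
```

View pics/m0.png

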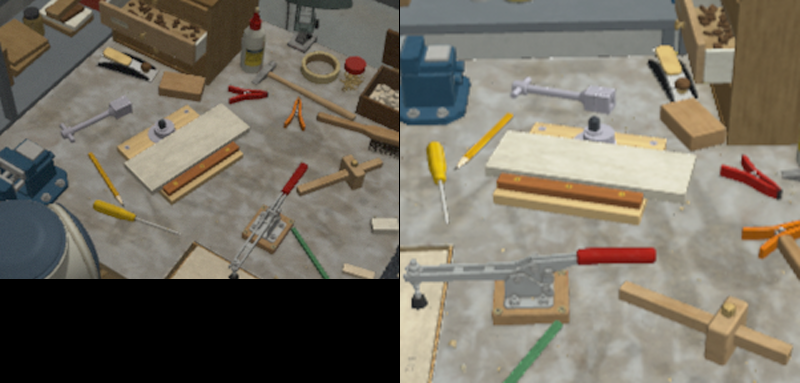

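The scene shows the key lying left of the jig, with its crossbar towards the vice (full-frame scene pixel about (189,198)) and its socket at about (231,180). The eccentric stands between key and blank, at about (262,196).

Run:
```python
from h import *
s=get_state()
f=grab_frame("wrist");print(np.round(f["mount"],3).tolist(),f["vertical_fov"])
f=grab_frame("scene");P=cloud(f)
for p in [(189,198),(231,180),(262,193)]: print(np.round(atz(f,p,.03),3))
```

```text
[[0.001, -0.966, -0.258, 0.074], [1.0, 0.001, 0.0, 0.0], [-0.0, -0.258, 0.966, -0.171], [0.0, 0.0, 0.0, 1.0]] 60.880427284157044
[0.415 0.292 0.03 ]
[0.547 0.233 0.03 ]
[0.557 0.121 0.03 ]
```

>>> {"method": "step_arm", "body": {"deltas": [-40,-32,-20,0,0,0,-40,-32,-20,0,0,0,-40,-32,-20,0,0,0,-40,-32,-20,0,0,0,-40,-32,-20,0,0,0,-40,-32,-10,0,0,0,-40,-32,0,0,0,0,-40,-32,0,0,0,0,-40,-32,0,0,0,0,-40,-32,0,0,0,0,0,0,0,0,0,0,0,0,0,0,0,0]}}

```text
clock: 3.4
position: [0.4693, 0.1805, 0.3239]
tool_rot: [[-0.96, 0.282, -0.0], [0.282, 0.96, 0.0], [0.0, 0.0, -1.0]]
force: [0.0, 0.1, 0.4]
width: 0.0911
grip_force: 0.0
```

Run:
```python
from h import *
s=get_state();f=grab_frame("wrist");P=cloud(f,s);np.save("P.npy",P);save(f,"w1.png")
for q in ["key","key_bar","key_mouth","cam","blank","jig"]:
    for d in find_in(q,f)[:2]:
        p=d["position"];print(q,round(d["score"],2),np.round(p),np.round(P[int(p[1]),int(p[0])],3))
```

```text
key 0.94 [345. 173.] [0.499 0.267 0.022]
key_bar 0.85 [341. 174.] [0.498 0.262 0.02 ]
key_mouth 0.96 [345. 174.] [0.5   0.267 0.021]
cam 0.8 [245. 241.] [0.54  0.118 0.059]
cam 0.49 [344. 170.] [0.495 0.267 0.021]
blank 0.78 [190. 205.] [0.479 0.059 0.036]
jig 0.85 [241. 210.] [0.51  0.118 0.018]
```

View pics/w1.png

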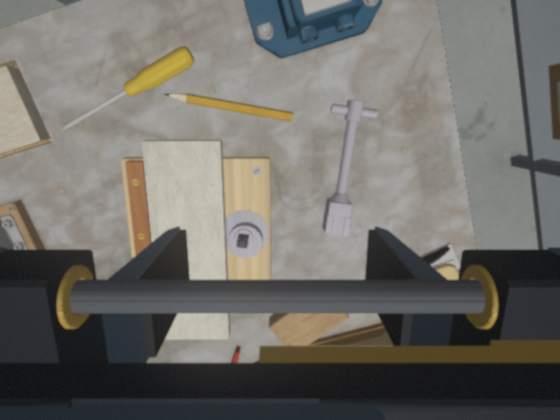

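The wrist view shows the whole key: crossbar ends at (331,111) and (378,111), mouth end near (338,235). The eccentric's square head is at (243,240), and the pencil tail ends at (292,116), clear of the crossbar.

Run:
```python
from h import *
P=np.load("P.npy")
def box(u0,u1,v0,v1,z0,z1):
    Q=P[v0:v1,u0:u1].reshape(-1,3);return Q[(Q[:,2]>z0)&(Q[:,2]<z1)]
bar=box(322,388,98,124,.010,.05); sh=box(325,360,126,190,.009,.05); so=box(318,362,196,245,.012,.05)
for n,Q in [("bar",bar),("shank",sh),("socket",so)]:
    r=cv2.minAreaRect((Q[:,:2]*1000).astype(np.float32)); b=cv2.boxPoints(r)
    c,ev=np.linalg.eigh(np.cov(Q[:,:2].T)); print(n,len(Q),np.round(r[0],1),np.round(r[1],1),round(r[2],1),"pca",np.degrees(np.arctan2(ev[1,1],ev[0,1])).round(1),Q.mean(0).round(4),Q[:,2].max().round(3))
b=box(140,226,150,225,.03,.042);c=cv2.minAreaRect((b[:,:2]*1000).astype(np.float32));print("blank part",c)
h=box(225,265,215,260,.058,.07);print("head",len(h),h.mean(0).round(4),cv2.minAreaRect((h[:,:2]*1000).astype(np.float32)))
d=box(220,275,205,262,.036,.05);print("shoulder",len(d),cv2.minAreaRect((d[:,:2]*1000).astype(np.float32)),np.median(d[:,2]))
base=box(222,275,160,215,.012,.024);print("base",cv2.minAreaRect((base[:,:2]*1000).astype(np.float32)))
v=box(240,400,0,60,.0,.5);print("vice max z",v[:,2].max(), "pencil",box(160,300,90,125,.003,.02).mean(0))
f=box(122,150,165,215,.02,.04);print("fence",cv2.minAreaRect((f[:,:2]*1000).astype(np.float32)))
```

```text
bar 666 [425.5 297.1] [59.8 30.3] 65.9 pca 67.0 [0.424  0.2968 0.0181] 0.025
shank 682 [481.2 274.9] [17.8 85.7] 66.0 pca 156.7 [0.4795 0.2731 0.0192] 0.024
socket 959 [550.8 243.8] [32.7 52.5] 67.1 pca 156.1 [0.5502 0.2423 0.031 ] 0.035
blank part ((454.6832275390625, 51.05033874511719), (113.5939712524414, 100.67668914794922), 73.77347564697266)
head 100 [0.5407 0.1124 0.0607] ((541.3757934570312, 112.26161193847656), (13.329630851745605, 13.69790267944336), 65.490966796875)
shoulder 870 ((537.69580078125, 109.95024108886719), (55.99899673461914, 80.24800872802734), 71.37775421142578) 0.03730187036752877
base ((481.44464111328125, 133.97630310058594), (62.20178985595703, 75.83061981201172), 73.44391632080078)
vice max z 0.09377247336798977 pencil [0.37344324 0.14804289 0.00809464]
fence ((440.6654052734375, -3.8046722412109375), (37.04750061035156, 69.61579895019531), 68.83573913574219)
```

Run:
```python
from h import *
P=np.load("P.npy");print(get_state()["joints"])
ends=np.vstack([P[98:124,322:345].reshape(-1,3),P[98:124,364:388].reshape(-1,3)]);ends=ends[(ends[:,2]>.012)&(ends[:,2]<.03)]
r=cv2.minAreaRect((ends[:,:2]*1000).astype(np.float32));print(r,ends.mean(0))
c=np.array([.419,.3005]);a=np.array([-.916,.402]);b=np.array([.402,.916])
f=grab_frame("scene")
for Q in [P.reshape(-1,3),cloud(f).reshape(-1,3)]:
    Q=Q[np.isfinite(Q[:,0])];x=(Q[:,:2]-c)@a;y=(Q[:,:2]-c)@b
    for x0 in range(20,140,15):
        m=(x>x0/1e3)&(x<(x0+15)/1e3)&(abs(y)<.1)&(Q[:,2]<.25);print(x0,Q[m,2].max().round(3) if m.any() else None,end="; ")
    print()
```

```text
[ 2.49131252e-01  2.22047282e-01  1.46618935e+00  1.49834912e-05
  1.45327550e+00 -1.03793408e+00]
((426.65911865234375, 296.66900634765625), (59.94363784790039, 18.00194549560547), 66.96758270263672) [0.4235545  0.2971596  0.01615561]
20 0.043; 35 0.012; 50 0.065; 65 0.092; 80 0.094; 95 0.093; 110 0.022; 125 0.012; 
20 0.008; 35 0.011; 50 0.067; 65 0.091; 80 0.097; 95 0.099; 110 0.097; 125 0.107;
```

>>> {"method": "step_arm", "body": {"deltas": [20,25,40,0,0,0.03,20,25,40,0,0,0.03,21,25,40,0,0,0.03,21,26,40,0,0,0.037,0,0,0,0,0,0,0,0,0,0,0,0]}}

```text
clock: 4.55
position: [0.4252, 0.3024, 0.1645]
tool_rot: [[-0.917, 0.399, 0.001], [0.399, 0.917, 0.0], [-0.0, 0.0, -1.0]]
force: [0.4, -0.8, -0.0]
width: 0.091
grip_force: 0.0
```

Run:
```python
from h import *
s=get_state();f=grab_frame("wrist");P=cloud(f,s);save(f,"w2.png");np.save("P2.npy",P)
for q in ["key","key_bar"]:
    for d in find_in(q,f)[:2]:
        p=d["position"];print(q,round(d["score"],2),np.round(p),np.round(P[int(p[1]),int(p[0])],3))
R=np.array(s["tool_rot"]);Q=(P-s["position"])@R
m=(P[...,2]>.008)&(P[...,2]<.035)&(abs(Q[...,0])<.04)&(abs(Q[...,1])<.05)
v,u=np.nonzero(m);print(len(u),u.min(),u.max(),v.min(),v.max())
for y0 in range(-45,45,6):
    k=m&(Q[...,1]>y0/1e3)&(Q[...,1]<(y0+6)/1e3)
    if k.any(): print(y0,k.sum(),Q[k][:,0].min().round(4),Q[k][:,0].max().round(4),P[k][:,2].max().round(4))
```

```text
key 0.71 [272. 234.] [0.455 0.285 0.019]
key_bar 0.89 [273. 236.] [nan nan nan]
1601 240 304 181 238
-39 12 -0.0051 0.0046 0.0182
-33 81 -0.0051 0.0051 0.0187
-27 75 -0.005 0.005 0.0193
-21 90 -0.0053 0.0103 0.0182
-15 225 -0.0395 0.0128 0.0224
-9 397 -0.0397 0.013 0.0242
-3 338 -0.0397 0.0131 0.023
3 151 -0.0125 0.0128 0.0203
9 78 -0.0054 0.0059 0.0187
15 91 -0.0052 0.0059 0.0187
21 63 -0.0053 0.0057 0.0185
```

View pics/w2.png

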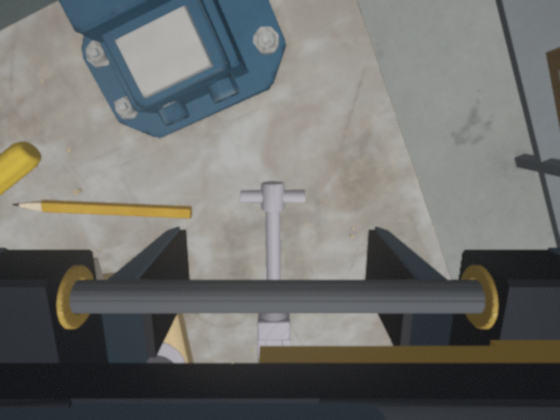

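The view shows the crossbar level in the frame, columns 240–305, row 196. The tool is already parallel to it and about 6 mm to its +y side. Going down.

>>> {"method": "step_arm", "body": {"deltas": [0,-6,30,0,0,0,0,0,40,0,0,0,0,0,40,0,0,0,0,0,30,0,0,0,0,0,20,0,0,0,0,0,0,0,0,0,0,0,0,0,0,0]}}

```text
clock: 5.58
position: [0.4232, 0.297, 0.005]
tool_rot: [[-0.916, 0.401, 0.001], [0.401, 0.916, 0.001], [-0.001, 0.001, -1.0]]
force: [1.0, 0.0, -0.2]
width: 0.0915
grip_force: 0.0
```

>>> {"method": "step_arm", "body": {"deltas": [0,0,0,0,0,0,0,0,0,0,0,0,0,0,0,0,0,0,0,0,0,0,0,0,0,0,0,0,0,0,0,0,0,0,0,0,0,0,0,0,0,0,0,0,0,0,0,0], "grip": -1, "grip_force": 60}}

```text
clock: 6.58
position: [0.4225, 0.297, 0.004]
tool_rot: [[-0.916, 0.4, 0.0], [0.4, 0.916, 0.0], [-0.0, 0.0, -1.0]]
force: [0.5, 1.7, 5.2]
width: 0.0586
grip_force: 60.0
```

>>> {"method": "step_arm", "body": {"deltas": [0,0,-20,0,0,0,0,0,-30,0,0,0,0,0,-35,0,0,0,0,0,-35,0,0,0,0,0,-35,0,0,0,0,0,-35,0,0,0,0,0,-35,0,0,0,0,0,-25,0,0,0,0,0,-20,0,0,0,0,0,0,0,0,0,0,0,0,0,0,0]}}

```text
clock: 7.95
position: [0.4217, 0.2965, 0.2727]
tool_rot: [[-0.916, 0.4, -0.002], [0.4, 0.916, -0.001], [0.001, -0.002, -1.0]]
force: [-0.7, -0.4, -4.0]
width: 0.0588
grip_force: 60.0
```

>>> {"method": "step_arm", "body": {"deltas": [0,0,0,0,0,0,0,0,0,0,0,0,0,0,0,0,0,0], "grip_force": 45}}

```text
clock: 8.32
position: [0.4223, 0.2969, 0.2736]
tool_rot: [[-0.916, 0.4, -0.0], [0.4, 0.916, -0.0], [0.0, -0.0, -1.0]]
force: [0.3, 0.4, -5.0]
width: 0.0592
grip_force: 45.0
```

>>> {"method": "step_arm", "body": {"deltas": [0,0,0,0,0,0,0,0,0,0,0,0,0,0,0,0,0,0], "grip_force": 32}}

```text
clock: 8.7
position: [0.4223, 0.2969, 0.2739]
tool_rot: [[-0.916, 0.4, -0.0], [0.4, 0.916, 0.0], [0.0, 0.0, -1.0]]
force: [-0.5, -0.2, -4.8]
width: 0.0593
grip_force: 32.0
```

>>> {"method": "step_arm", "body": {"deltas": [0,0,0,0,0,0,0,0,0,0,0,0,0,0,0,0,0,0], "grip_force": 22}}

```text
clock: 9.07
position: [0.4224, 0.2969, 0.2739]
tool_rot: [[-0.916, 0.4, 0.0], [0.4, 0.916, -0.0], [-0.0, 0.0, -1.0]]
force: [0.6, -0.5, -3.1]
width: 0.0597
grip_force: 22.0
```

>>> {"method": "step_arm", "body": {"deltas": [0,0,0,0,0,0,0,0,0,0,0,0,0,0,0,0,0,0], "grip_force": 15}}

```text
clock: 9.45
position: [0.4224, 0.2969, 0.2739]
tool_rot: [[-0.916, 0.4, -0.0], [0.4, 0.916, -0.0], [0.0, -0.0, -1.0]]
force: [-0.2, 0.7, -4.7]
width: 0.0597
grip_force: 15.0
```

>>> {"method": "step_arm", "body": {"deltas": [0,0,0,0,0,0,0,0,0,0,0,0,0,0,0,0,0,0], "grip_force": 10}}

```text
clock: 9.82
position: [0.4224, 0.2969, 0.2739]
tool_rot: [[-0.916, 0.4, -0.0], [0.4, 0.916, -0.0], [-0.0, -0.0, -1.0]]
force: [0.1, 1.2, -4.1]
width: 0.0601
grip_force: 10.0
```

Run:
```python
from h import *
s=get_state();print(s["position"],s["force"],s["width"],s["clock"])
a=grab_frame("side");b=grab_frame("wrist");c=grab_frame("scene")
np.savez("a.npz",P=cloud(a));np.savez("c.npz",P=cloud(c))
im=np.zeros((420,800,3),np.uint8);im[:,:400]=cv2.resize(a["pixels"][40:250,170:370],(400,420));im[:300,400:]=cv2.resize(b["pixels"],(400,300))
cv2.imwrite("pics/m3.png",im[...,::-1])
```

```text
[0.42239464 0.2968863  0.27391003] [ 0.08475002  1.21985045 -4.13495755] 0.06014615931474425 9.825
```

View pics/m3.png

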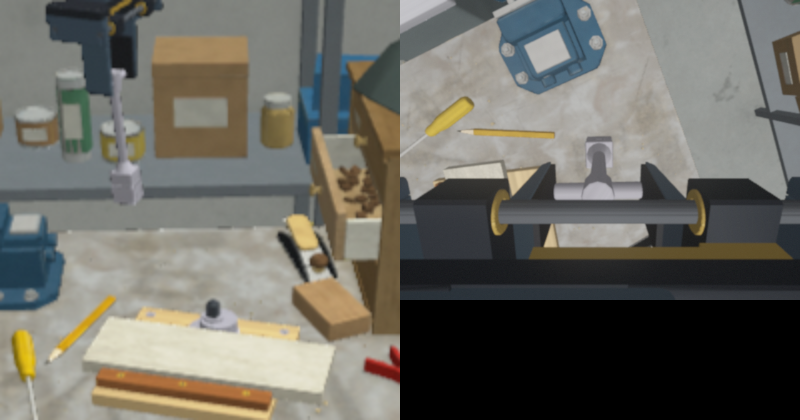

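The key hangs nearly plumb in the fingers (side view: bar at about (118,75), socket at about (126,185) in the crop). It leans a few degrees to the old socket side. I'll firm the grip and measure the lean.

>>> {"method": "step_arm", "body": {"deltas": [0,0,0,0,0,0,0,0,0,0,0,0,0,0,0,0,0,0], "grip_force": 60}}

```text
clock: 10.35
position: [0.4224, 0.2969, 0.2739]
tool_rot: [[-0.916, 0.4, 0.0], [0.4, 0.916, 0.0], [-0.0, 0.0, -1.0]]
force: [0.3, 0.2, -4.3]
width: 0.0586
grip_force: 60.0
```

```bash
cat >> h.py <<'E'
def keytool(show=True):
    """key points in the tool frame (mm) from each camera"""
    out={}
    for n in ["side","scene","wrist"]:
        s=get_state();f=grab_frame(n);P=cloud(f,s);R=np.array(s["tool_rot"]);Q=((P-s["position"])@R*1000).reshape(-1,3)
        Q=Q[np.isfinite(Q[:,0])]
        m=(abs(Q[:,0])<45)&(abs(Q[:,1])<24)&(Q[:,2]>0)&(Q[:,2]<165);Q=Q[m]
        for a,b in [(10,40),(40,70),(70,100),(105,125),(125,145),(145,165)]:
            k=(Q[:,2]>a)&(Q[:,2]<b)
            if k.sum()>3: print(n,a,b,k.sum(),"x %.1f..%.1f y %.1f..%.1f med %.1f %.1f"%(*np.percentile(Q[k,0],[4,96]),*np.percentile(Q[k,1],[4,96]),*np.median(Q[k,:2],axis=0)))
        print(n,"zmax",Q[:,2].max() if len(Q) else None)
        out[n]=Q
    return out
E
python3 - <<'E'
from h import *
keytool()
s=get_state();c=np.array(s["position"]); 
for n in ["side","scene"]:
    f=grab_frame(n);_,_,_,Rw,cc=cam(f);print(n,"cam dir in tool",np.round((cc-c)@np.array(s["tool_rot"]),2))
E
```

```text
side 10 40 59 x -13.0..0.0 y -8.0..2.9 med -8.5 -2.5
side 40 70 59 x -15.8..-3.4 y -8.0..4.1 med -10.6 -2.7
side 70 100 57 x -18.4..-4.0 y -7.6..3.3 med -12.5 -1.9
side 105 125 109 x -29.5..-1.8 y -16.8..14.6 med -19.7 -9.6
side 125 145 111 x -31.5..0.5 y -16.9..13.6 med -21.8 -11.1
side 145 165 71 x -32.2..-2.6 y -16.6..12.2 med -21.8 -12.2
side zmax 159.94978509916618
scene 10 40 16 x -8.1..2.8 y -8.0..-1.8 med -1.9 -5.9
scene 40 70 39 x -10.7..1.6 y -11.3..-1.4 med -3.7 -5.7
scene 70 100 38 x -14.1..-0.7 y -10.9..0.3 med -6.0 -5.5
scene 105 125 100 x -25.0..5.7 y -19.1..11.1 med -6.1 -9.6
scene 125 145 65 x -26.4..5.0 y -19.2..6.9 med -9.1 -14.1
scene 145 165 36 x -25.7..3.3 y -17.2..6.2 med -8.1 -12.6
scene zmax 160.26440864753505
wrist 10 40 179 x 0.1..4.8 y -5.2..6.4 med 3.6 0.4
wrist 40 70 208 x -2.0..3.1 y -5.5..6.9 med 1.3 1.0
wrist 70 100 143 x -4.4..0.9 y -5.3..7.1 med -0.9 1.1
wrist 105 125 972 x -22.3..6.5 y -13.7..16.2 med -1.4 2.0
wrist 125 145 116 x 4.6..6.1 y -13.5..15.7 med 5.3 1.3
wrist 145 165 74 x 3.3..4.6 y -13.2..15.1 med 4.1 0.4
wrist zmax 159.66536351270153
side cam dir in tool [-0.61 -1.19 -0.48]
scene cam dir in tool [ 0.38 -1.09 -1.  ]
```

>>> {"method": "step_arm", "body": {"deltas": [-20,-18,0,0,0,0,-30,-27,0,0,0,0,-30,-27,0,0,0,0,-30,-27,0,0,0,0,-28,-28,0,0,0,0,0,0,0,0,0,-0.065,0,0,0,0,0,-0.062,0,0,0,0,0.072,0,0,0,0,0,0,0,0,0,0,0,0,0,0,0,0,0,0,0]}}

```text
clock: 11.98
position: [0.4977, 0.1254, 0.274]
tool_rot: [[-0.957, 0.281, -0.068], [0.28, 0.96, 0.02], [0.071, -0.0, -0.997]]
force: [0.2, 0.7, -4.0]
width: 0.0587
grip_force: 60.0
```

Run:
```python
from h import *
s=get_state();f=grab_frame("wrist");P=cloud(f,s);save(f,"w4.png");g=grab_frame("side");save(g,"s4.png")
print(np.round(s["position"],4),np.round(s["tool_rot"],3).tolist())
np.savez("w4.npz",P=P)
im=np.zeros((420,800,3),np.uint8);im[:,:400]=cv2.resize(f["pixels"][120:330,180:380],(400,420),interpolation=cv2.INTER_CUBIC);im[:,400:]=cv2.resize(g["pixels"][80:248,200:360],(400,420),interpolation=cv2.INTER_CUBIC)
cv2.imwrite("pics/m4.png",im[...,::-1])
for n,F in [("w",f),("s",g)]:
  for q in ["cam","key_mouth","key"]:
    for d in find_in(q,F)[:2]:
        p=d["position"];print(n,q,round(d["score"],2),np.round(p))
```

```text
[0.4977 0.1254 0.274 ] [[-0.957, 0.281, -0.068], [0.28, 0.96, 0.02], [0.071, -0.0, -0.997]]
w cam 0.73 [278. 259.]
w cam 0.53 [266. 240.]
w key_mouth 0.83 [279. 261.]
w key 0.78 [275. 256.]
s cam 0.76 [279. 198.]
s cam 0.33 [350. 312.]
s key_mouth 0.82 [257. 154.]
s key 0.87 [260. 153.]
s key 0.37 [273. 217.]
```

View pics/m4.png

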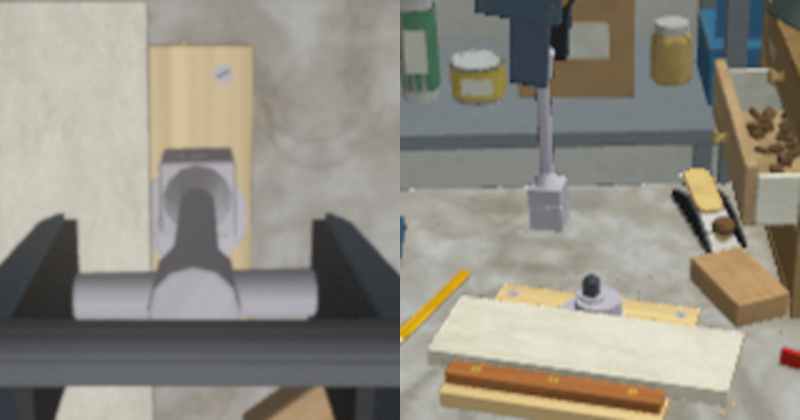

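The socket now hides the eccentric (wrist crop, about (195,195)). I'll look from the other side of it, moving 85 mm along −x.

>>> {"method": "step_arm", "body": {"deltas": [-25,0,-2,0,0,0,-35,0,-2,0,0,0,-25,0,-2,0,0,0,0,0,0,0,0,0,0,0,0,0,0,0]}}

```text
clock: 13.0
position: [0.5791, 0.1015, 0.2735]
tool_rot: [[-0.957, 0.281, -0.07], [0.28, 0.96, 0.02], [0.073, -0.0, -0.997]]
force: [0.2, -1.0, -3.1]
width: 0.0589
grip_force: 60.0
```

Run:
```python
from h import *
s=get_state();f=grab_frame("wrist");P=cloud(f,s);g=grab_frame("side");G=cloud(g)
print(np.round(s["position"],4))
np.savez("w5.npz",P=P,G=G,s=g["pixels"],w=f["pixels"])
im=np.zeros((600,800,3),np.uint8);im[:,:400]=cv2.resize(f["pixels"][100:250,230:330],(400,600),interpolation=cv2.INTER_CUBIC);im[:420,400:]=cv2.resize(g["pixels"][100:226,220:340],(400,420),interpolation=cv2.INTER_CUBIC)
cv2.imwrite("pics/m5.png",im[...,::-1])
for d in find_in("cam",f)[:2]: print(d)
R=cam(f,s); 
# head: points above 0.055 near expected
for n,Q in [("w",P),("s",G)]:
    m=(Q[...,2]>.054)&(Q[...,2]<.068)&(np.hypot(Q[...,0]-.541,Q[...,1]-.112)<.02)
    v,u=np.nonzero(m)
    if len(u): print(n,len(u),u.min(),u.max(),v.min(),v.max(),Q[m].mean(0),Q[m].max(0),Q[m].min(0),cv2.minAreaRect((Q[m][:,:2]*1000).astype(np.float32)))
    m=(Q[...,2]>.0385)&(Q[...,2]<.046)&(np.hypot(Q[...,0]-.541,Q[...,1]-.112)<.03);
    if m.any(): print("shoulder",m.sum(),np.median(Q[m],0),cv2.minEnclosingCircle((Q[m][:,:2]*1000).astype(np.float32)))
```

```text
[0.5791 0.1015 0.2735]
{'position': [275.5, 165.4], 'score': 0.74}
w 167 269 282 154 168 [0.54136592 0.11174467 0.06035189] [0.55020777 0.11962333 0.06456733] [0.53298915 0.10299029 0.0558904 ] ((541.6339721679688, 111.72063446044922), (13.866800308227539, 14.11981201171875), 65.82862091064453)
shoulder 261 [0.54088319 0.11189594 0.04052488] ((547.9894409179688, 112.47904205322266), 22.690109252929688)
s 24 273 279 189 193 [0.54531031 0.10887419 0.05852602] [0.55206071 0.11675173 0.06333035] [0.53676025 0.10259408 0.05440953] ((544.494873046875, 109.6683120727539), (14.165556907653809, 14.783748626708984), 87.15200805664062)
shoulder 39 [0.54414136 0.10527731 0.04088992] ((549.2569580078125, 105.6807861328125), 20.040300369262695)
```

View pics/m5.png

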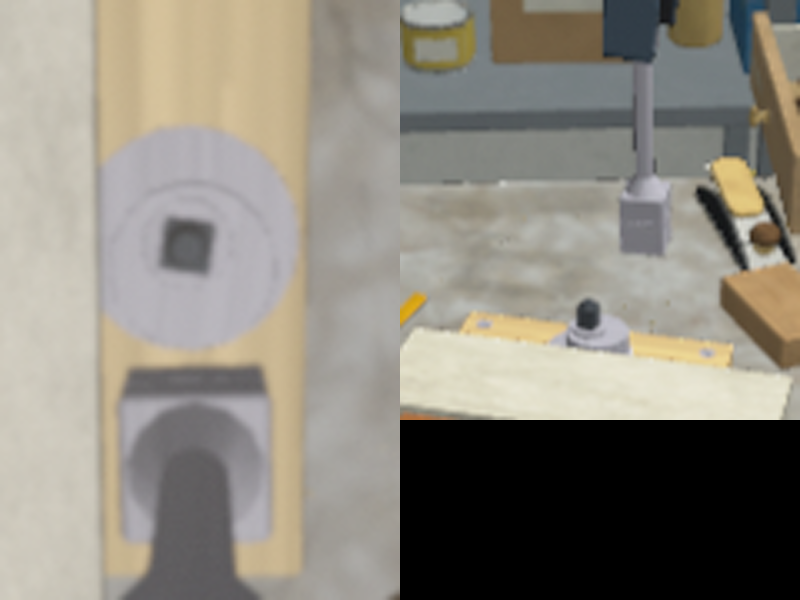

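The picture shows the head in full at crop (188,245), which is frame (277,161). It is turned about 7.4° clockwise against the tool. The socket's near mouth edge runs from crop (127,367) to (265,367).

Run:
```python
from h import *
s=get_state();f=grab_frame("wrist");R=np.array(s["tool_rot"]);p=np.array(s["position"])
xh=R[:,0]*[1,1,0];xh/=np.linalg.norm(xh)
e=[atz(f,(230+u/4,100+367/4),.1205,s) for u in (127,265)]
print("edge",e,"len",np.linalg.norm(e[1]-e[0])*1e3); mc=(e[0]+e[1])/2-.016*xh
print("mouth",mc,"bar xy",(p-R[:,2]*.012))
q=[np.array(c) for c in [(168,216),(215,222),(208,275),(160,268)]]
c=[atz(f,(230+a[0]/4,100+a[1]/4),.0585,s) for a in q]; hc=np.mean(c,0);print("head sq",hc,[np.linalg.norm(c[i]-c[i-1]).round(4) for i in range(4)])
print("tip",atz(f,(277,161.25),.0625,s))
print("yaw edges deg",[np.degrees(np.arctan2(*(c[i]-c[j])[[1,0]])).round(1) for i,j in [(1,0),(2,3),(0,3),(1,2)]],"tool y",np.degrees(np.arctan2(R[1,1],R[0,1])))
P=cloud(f,s);Q=(P-p)@R*1e3;Q=Q[np.isfinite(Q[...,0])]
Q=Q@cv2.Rodrigues(np.array([0,0,0.]))[0]
k=(abs(Q[:,1])<24)&(abs(Q[:,0])<45)
for a,b in [(10,40),(40,70),(70,95),(112,130),(130,150)]:
    m=k&(Q[:,2]>a)&(Q[:,2]<b);W=Q[m]@R.T*1; print(a,m.sum(),np.percentile(W[:,0]*xh[0]+W[:,1]*xh[1],[50,96]).round(2),np.percentile(Q[m,1],[4,96]).round(1))
d=R.T@((hc-mc)*[1,1,0]);print("delta tool mm",d*1e3, "world",(hc-mc)*1e3)
d=R.T@((hc-(p-R[:,2]*.012))*[1,1,0]);print("by TCP",d*1e3)
```

```text
edge [array([0.56215834, 0.09242629, 0.1205    ]), array([0.57112805, 0.12322995, 0.1205    ])] len 32.0830291564076
mouth [0.58200037 0.10333843 0.1205    ] bar xy [0.58004194 0.10138362 0.28594271]
head sq [0.5426573  0.11282931 0.0585    ] [np.float64(0.0142), np.float64(0.0128), np.float64(0.0144), np.float64(0.0132)]
tip [0.54236125 0.11298528 0.0625    ]
yaw edges deg [np.float64(66.6), np.float64(65.5), np.float64(154.8), np.float64(156.4)] tool y 73.70354178246608
10 172 [5.51 6.3 ] [-5.   6.5]
40 201 [5.13 6.13] [-5.2  7. ]
70 125 [4.96 5.88] [-4.9  7.1]
112 638 [ 8.73 14.59] [-13.7  17.2]
130 117 [14.25 14.65] [-13.2  15.5]
delta tool mm [40.32076075 -1.93039346  2.90919892] world [-39.34306561   9.49087948 -62.        ]
by TCP [38.99299898  0.49542812  2.81346729]
```

>>> {"method": "step_arm", "body": {"deltas": [0,0,0,-0.005,0,0.065,0,0,0,-0.005,0,0.065,3,-3,20,0,0,0,3,-3,25,0,0,0,0,0,0,0,0,0,0,0,0,0,0,0]}}

```text
clock: 13.95
position: [0.5695, 0.0997, 0.2304]
tool_rot: [[-0.913, 0.403, -0.064], [0.402, 0.915, 0.03], [0.071, 0.001, -0.997]]
force: [1.1, -0.1, -3.7]
width: 0.0589
grip_force: 60.0
```

Run:
```python
from h import *
s=get_state();f=grab_frame("wrist");P=cloud(f,s);g=grab_frame("side");G=cloud(g)
print(np.round(s["position"],4).tolist(),np.round(s["tool_rot"],3).tolist())
im=np.zeros((600,800,3),np.uint8);im[:,:400]=cv2.resize(f["pixels"][100:220,240:320],(400,600),interpolation=cv2.INTER_CUBIC);im[:400,400:]=cv2.resize(g["pixels"][140:220,230:310],(400,400),interpolation=cv2.INTER_CUBIC)
cv2.imwrite("pics/m6.png",im[...,::-1])
```

```text
[0.5695, 0.0997, 0.2304] [[-0.913, 0.403, -0.064], [0.402, 0.915, 0.03], [0.071, 0.001, -0.997]]
```

View pics/m6.png

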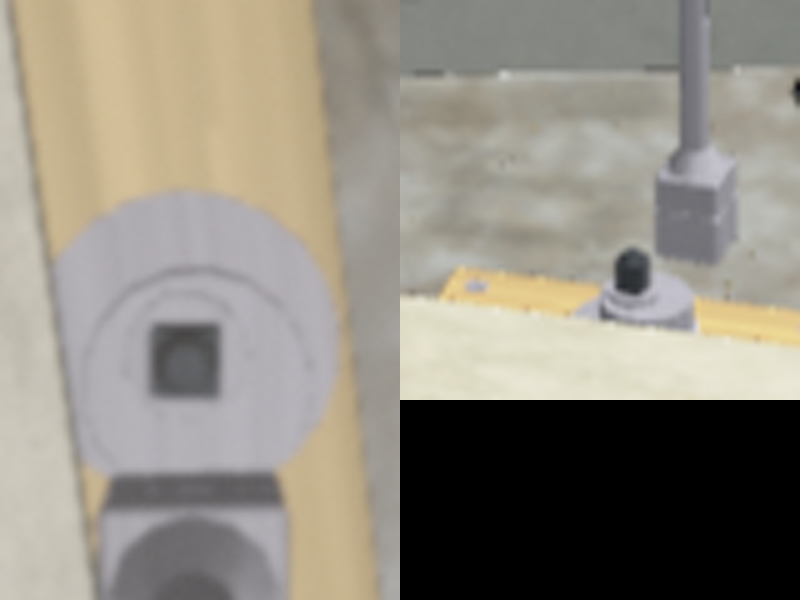

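Yaw now matches the head. The head square spans crop (150–219, 323–397), and the socket's near mouth edge runs along row 474, columns 112–278.

Run:
```python
from h import *
s=get_state();f=grab_frame("wrist");R=np.array(s["tool_rot"]);p=np.array(s["position"])
xh=R[:,0]*[1,1,0];xh/=np.linalg.norm(xh)
zm=p[2]+.012-.165
F=lambda u,v,z: atz(f,(240+u/5,100+v/5),z,s)
e=[F(112,474,zm),F(278,474,zm)];mc=sum(e)/2-.016*xh
h=[F(u,v,.0585) for u,v in [(150,323),(219,323),(219,397),(150,397)]];hc=np.mean(h,0)
print("mouth z",zm,"mouth",mc,"edge len",np.linalg.norm(e[1]-e[0])*1e3,"head",hc,"sides",np.linalg.norm(h[1]-h[0]),np.linalg.norm(h[2]-h[1]))
b=p-R[:,2]*.012
for n,o in [("rel",mc),("tcp",b)]: print(n,(R.T@((hc-o)*[1,1,0])*1e3).round(2))
P=cloud(f,s);Q=P[np.isfinite(P[...,0])]
yh=np.cross([0,0,1],xh)  # horizontal
D=(Q-b)*1e3;X=D@xh;Y=-(D@yh);H=Q[:,2]*1e3
yt=R[:,1];Y=D@yt
m=(abs(X-14)<5)&(abs(Y)<24)&(H>zm*1e3+3)&(H<zm*1e3+40)
print("face x",np.median(X[m]),"y",np.percentile(Y[m],[3,97]))
for lo,hi in [(.078,.09),(.09,.105),(.13,.15),(.16,.19)]:
    k=(H>lo*1e3)&(H<hi*1e3)&(abs(Y)<8)&(X<20)&(X>0);print(lo,k.sum(),np.median(X[k]),np.percentile(X[k],95))
m=(H>58)&(H<66)&(np.hypot(Q[:,0]-.542,Q[:,1]-.112)<.016);print("head cloud xy",X[m].mean(),Y[m].mean(),np.percentile(X[m],[3,97]),np.percentile(Y[m],[3,97]),H[m].max())
# side view
g=grab_frame("side");S=lambda u,v,z: atz(g,(230+(u-400)/5,140+v/5),z)
print("side: head tip",((S(632,252,.0625)-b)*1e3)@np.c_[xh,yt])
for u,v in [(656,252),(717,264),(739,241)]: print("sock corner",((S(u,v,zm)-b)*1e3)@np.c_[xh,yt])
```

```text
mouth z 0.0774810625322069 mouth [0.57546057 0.0998992  0.07748106] edge len 30.878526192825056 head [0.54224643 0.11240953 0.0585    ] sides 0.013360013735270121 0.014371342031457733
rel [35.35 -1.95  2.49]
tcp [31.01  0.55  2.19]
face x 14.838523808327615 y [-13.65641635  15.83235015]
0.078 29 15.056839442920413 15.223613754944521
0.09 41 15.158105356313946 15.526379008919609
0.13 89 5.703047193885265 6.660975924851084
0.16 199 6.021152973862046 6.946372230952067
head cloud xy 32.00580688399905 -0.3886214074553214 [25.3831408  37.90006526] [-6.43317198  6.18100532] 65.19457873139628
side: head tip [25.32414183 -5.30963805]
sock corner [  5.21018808 -24.09356633]
sock corner [-26.15317495 -23.90707531]
sock corner [-28.70104492   0.10321647]
```

Run:
```python
from h import *
s=get_state();f=grab_frame("wrist");R=np.array(s["tool_rot"]);p=np.array(s["position"]);b=p-R[:,2]*.012
xh=R[:,0]*[1,1,0];xh/=np.linalg.norm(xh);yt=R[:,1]
P=cloud(f,s);D=(P-b)*1e3;X=D@xh;Y=D@yt
for c in (270,279,288):
    print(c,[(v,X[v,c].round(1),Y[v,c].round(1),(P[v,c,2]*1e3).round(1)) for v in range(190,207)])
r=195
for v in (196,198,200):
  m=[u for u in range(250,310) if 8<X[v,u]<22]; print(v,m[0],m[-1],Y[v,m[0]],Y[v,m[-1]])
m=(P[...,2]>.0385)&(P[...,2]<.075)&(np.hypot(X-32,Y)<10)
for v in range(160,184,2): print(v,[round(P[v,u,2]*1e3) for u in range(266,290)])
```

```text
270 [(190, np.float64(10.5), np.float64(-6.9), np.float64(36.8)), (191, np.float64(9.5), np.float64(-6.9), np.float64(36.9)), (192, np.float64(8.5), np.float64(-6.9), np.float64(37.2)), (193, np.float64(13.1), np.float64(-6.2), np.float64(74.9)), (194, np.float64(13.2), np.float64(-6.0), np.float64(82.3)), (195, np.float64(13.4), np.float64(-5.9), np.float64(89.0)), (196, np.float64(13.5), np.float64(-5.8), np.float64(95.3)), (197, np.float64(13.6), np.float64(-5.6), np.float64(101.8)), (198, np.float64(13.7), np.float64(-5.5), np.float64(107.7)), (199, np.float64(13.7), np.float64(-5.4), np.float64(113.2)), (200, np.float64(13.2), np.float64(-5.4), np.float64(115.1)), (201, np.float64(12.7), np.float64(-5.4), np.float64(116.8)), (202, np.float64(11.8), np.float64(-5.4), np.float64(116.5)), (203, np.float64(11.1), np.float64(-5.4), np.float64(116.9)), (204, np.float64(10.2), np.float64(-5.4), np.float64(117.0)), (205, np.float64(9.8), np.float64(-5.3), np.float64(119.4)), (206, np.float64(8.8), np.float64(-5.4), np.float64(118.2))]
279 [(190, np.float64(10.7), np.float64(2.5), np.flo
[... 2599 characters left out ...]
8, 60, 61, 63, 62, 63, 61, 62, 62, 59, 60, 59, 59, 41, 41, 41, 40, 41, 37]
170 [42, 42, 40, 41, 60, 61, 62, 64, 61, 63, 62, 63, 62, 62, 61, 61, 61, 59, 41, 42, 42, 42, 42, 37]
172 [41, 40, 40, 41, 59, 60, 63, 63, 63, 63, 64, 63, 63, 63, 63, 61, 61, 58, 41, 40, 41, 39, 40, 37]
174 [39, 40, 40, 41, 59, 61, 63, 61, 63, 63, 61, 63, 64, 61, 63, 62, 58, 57, 41, 41, 41, 40, 41, 37]
176 [42, 41, 41, 39, 59, 59, 61, 62, 63, 63, 62, 63, 62, 62, 62, 59, 60, 59, 41, 41, 41, 41, 37, 36]
178 [37, 41, 41, 40, 60, 58, 58, 57, 58, 59, 59, 62, 59, 60, 59, 58, 58, 59, 41, 40, 39, 37, 37, 37]Traceback (most recent call last):
  File "<stdin>", line 11, in <module>
ValueError: cannot convert float NaN to integer
```

>>> {"method": "step_arm", "body": {"deltas": [0,0,0,0,0.012,0,15,-0.8,1.3,0,0,0,16,-0.7,1.3,0,0,0,0,0,0,0,0,0,0,0,0,0,0,0]}}

```text
clock: 14.82
position: [0.54, 0.1109, 0.2296]
tool_rot: [[-0.912, 0.403, -0.076], [0.402, 0.915, 0.034], [0.083, 0.001, -0.997]]
force: [1.0, 0.9, -3.8]
width: 0.0587
grip_force: 60.0
```

>>> {"method": "step_arm", "body": {"deltas": [-0.3,0,4,0,0,0,-0.3,0,4,0,0,0,-0.2,0,2,0,0,0,-0.2,0,2,0,0,0,0,0,0,0,0,0]}}

```text
clock: 15.45
position: [0.5398, 0.1108, 0.2171]
tool_rot: [[-0.912, 0.403, -0.077], [0.402, 0.915, 0.034], [0.084, 0.001, -0.996]]
force: [0.2, -0.5, -5.2]
width: 0.0583
grip_force: 60.0
```

Run:
```python
from h import *
s=get_state();print(np.round(s["position"],4),np.round(s["force"],1),np.round(s["moment"],2))
g=grab_frame("side");c=grab_frame("scene");w=grab_frame("wrist")
im=np.zeros((400,800,3),np.uint8);im[:,:400]=cv2.resize(g["pixels"][140:220,240:320],(400,400),interpolation=cv2.INTER_CUBIC);im[:,400:]=cv2.resize(c["pixels"][145:225,222:302],(400,400),interpolation=cv2.INTER_CUBIC)
cv2.imwrite("pics/m7.png",im[...,::-1])
```

```text
[0.5398 0.1108 0.2171] [ 0.2 -0.5 -5.2] [-0.13 -0.05 -0.01]
```

View pics/m7.png

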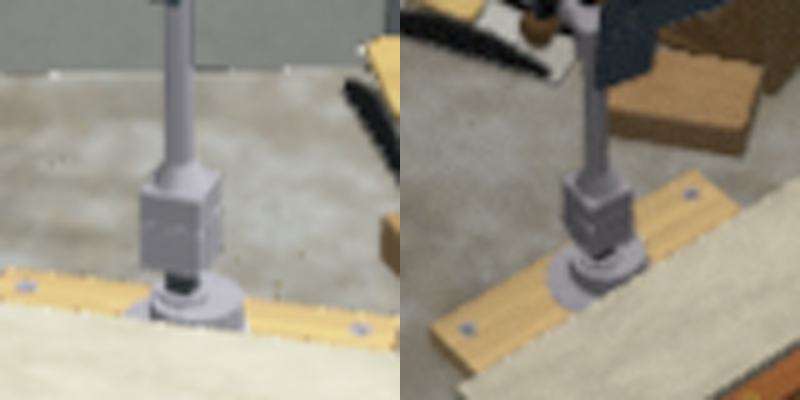

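In both views the mouth sits centred over the head (side crop about (182,275), scene crop about (603,250)), with no extra force. Lowering on.

>>> {"method": "step_arm", "body": {"deltas": [-0.2,0,2,0,0,0,-0.2,0,2,0,0,0,-0.2,0,2,0,0,0,0,0,0,0,0,0]}}

```text
clock: 16.1
position: [0.5399, 0.1108, 0.2111]
tool_rot: [[-0.912, 0.403, -0.077], [0.402, 0.915, 0.034], [0.084, 0.0, -0.996]]
force: [-0.1, -0.2, -3.3]
width: 0.0585
grip_force: 60.0
```

>>> {"method": "step_arm", "body": {"deltas": [-0.2,0,2,0,0,0,-0.2,0,2,0,0,0,-0.2,0,2,0,0,0,0,0,0,0,0,0]}}

```text
clock: 16.6
position: [0.54, 0.1107, 0.2051]
tool_rot: [[-0.912, 0.403, -0.077], [0.402, 0.915, 0.034], [0.084, 0.0, -0.996]]
force: [-0.3, -0.3, -3.9]
width: 0.0591
grip_force: 60.0
```

>>> {"method": "step_arm", "body": {"deltas": [-0.2,0,2,0,0,0,-0.1,0,1,0,0,0,0,0,0,0,0,0]}}

```text
clock: 16.98
position: [0.5401, 0.1107, 0.2022]
tool_rot: [[-0.912, 0.403, -0.077], [0.402, 0.915, 0.034], [0.084, 0.001, -0.996]]
force: [-0.5, -0.0, -3.5]
width: 0.059
grip_force: 60.0
```

>>> {"method": "step_arm", "body": {"deltas": [-0.2,0,2,0,0,0,-0.1,0,1,0,0,0,0,0,0,0,0,0]}}

```text
clock: 17.35
position: [0.5404, 0.1107, 0.1995]
tool_rot: [[-0.912, 0.403, -0.076], [0.402, 0.915, 0.034], [0.083, 0.001, -0.997]]
force: [-0.2, -0.1, 2.1]
width: 0.0586
grip_force: 60.0
```

>>> {"method": "step_arm", "body": {"deltas": [-0.1,0,1,0,0,0,0,0,0,0,0,0,0,0,0,0,0,0]}}

```text
clock: 17.73
position: [0.541, 0.1106, 0.1994]
tool_rot: [[-0.912, 0.403, -0.074], [0.402, 0.915, 0.034], [0.082, 0.002, -0.997]]
force: [-1.2, -1.7, 14.1]
width: 0.0587
grip_force: 60.0
```

Run:
```python
from h import *
s=get_state();print(np.round(s["position"],4),np.round(s["force"],1),np.round(s["moment"],2),np.round(s["joints"],2))
g=grab_frame("side");c=grab_frame("scene")
im=np.zeros((400,800,3),np.uint8);im[:,:400]=cv2.resize(g["pixels"][140:220,240:320],(400,400),interpolation=cv2.INTER_CUBIC);im[:,400:]=cv2.resize(c["pixels"][145:225,222:302],(400,400),interpolation=cv2.INTER_CUBIC)
cv2.imwrite("pics/m8.png",im[...,::-1])
```

```text
[0.541  0.1106 0.1994] [-1.2 -1.7 14.1] [-0.52  0.39  0.02] [ 0.07  0.44  1.49  0.04  1.28 -1.1 ]
```

View pics/m8.png

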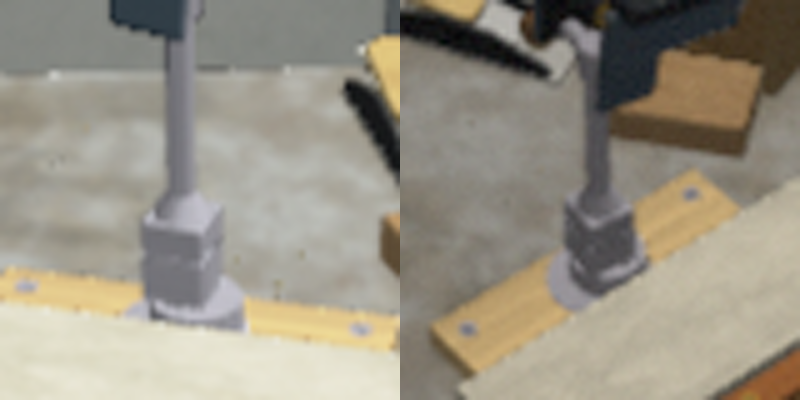

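The socket is right down on the shoulder in both views (side crop about (183,300), scene crop about (603,275)), and the force shows contact. Now turning clockwise.

>>> {"method": "step_arm", "body": {"deltas": [0,0,-0.8,-0.007,0,0.09,0,0,0,-0.007,0,0.09,0,0,0,-0.007,0,0.09,0,0,0,-0.007,0,0.09,0,0,0,-0.007,0,0.09,0,0,0,0,0,0]}}

```text
clock: 18.58
position: [0.5409, 0.111, 0.1995]
tool_rot: [[-0.645, 0.762, -0.054], [0.759, 0.648, 0.063], [0.083, -0.0, -0.997]]
force: [3.5, 3.1, 3.4]
width: 0.0587
grip_force: 60.0
```

Run:
```python
from h import *
s=get_state();print(np.round(s["force"],1),np.round(s["moment"],2))
```

```text
[3.5 3.1 3.4] [ 0.84 -0.92  0.05]
```

>>> {"method": "step_arm", "body": {"deltas": [0,0,0,-0.007,0,0.09,0,0,0,-0.007,0,0.09,0,0,0,-0.007,0,0.09,0,0,0,-0.007,0,0.09,0,0,0,-0.007,0,0.09,0,0,0,0,0,0]}}

```text
clock: 19.32
position: [0.5414, 0.1109, 0.1995]
tool_rot: [[-0.25, 0.968, -0.022], [0.965, 0.251, 0.079], [0.082, -0.002, -0.997]]
force: [4.7, 2.0, 1.3]
width: 0.0585
grip_force: 60.0
```

Run:
```python
from h import *
s=get_state();print(np.round(s["force"],1),np.round(s["moment"],2),np.round(s["tool_rot"],3).tolist(),s["joints"][5])
```

```text
[4.7 2.  1.3] [ 0.6  -1.46  0.05] [[-0.25, 0.968, -0.022], [0.965, 0.251, 0.079], [0.082, -0.002, -0.997]] -0.2419497961119641
```

>>> {"method": "step_arm", "body": {"deltas": [0,0,0,-0.007,0,0.09,0,0,0,-0.007,0,0.09,0,0,0,-0.005,0,0.06,0,0,0,0,0,0]}}

```text
clock: 19.82
position: [0.5414, 0.1108, 0.1995]
tool_rot: [[-0.014, 1.0, -0.004], [0.997, 0.014, 0.081], [0.081, -0.002, -0.997]]
force: [4.6, 2.2, 1.7]
width: 0.0588
grip_force: 60.0
```

```bash
cat > st.py <<'E'
from h import *
s=get_state();R=np.array(s["tool_rot"]);print(np.round(s["force"],1),np.round(s["moment"],2),"yaw turned",np.radians(66.2)-np.arctan2(R[1,1],R[0,1]))
f=grab_frame("wrist");P=cloud(f,s);m=(P[...,2]>.033)&(P[...,2]<.0385)&(P[...,0]<.60)&(P[...,1]<.09)&(P[...,1]>-.12);Q=P[m][:,:2]*1000
print(m.sum(),cv2.minAreaRect(Q.astype(np.float32)))
E
python3 st.py
```

```text
[4.6 2.2 1.7] [ 0.33 -1.55  0.12] yaw turned 1.1415325903371425
5881 ((496.8353271484375, 26.25943374633789), (206.27218627929688, 127.46019744873047), 0.000961806857958436)
```

>>> {"method": "step_arm", "body": {"deltas": [0,0,0,-0.004,0,0.05,0,0,0,-0.004,0,0.05,0,0,0,0,0,0]}}

```text
clock: 20.25
position: [0.5414, 0.1107, 0.1995]
tool_rot: [[0.086, 0.996, 0.004], [0.993, -0.086, 0.08], [0.08, -0.003, -0.997]]
force: [5.6, 1.8, 1.6]
width: 0.0588
grip_force: 60.0
```

```bash
python3 st.py
```

```text
[5.6 1.8 1.6] [ 0.16 -1.61  0.17] yaw turned 1.2416075728271803
5182 ((498.8194885253906, 24.383270263671875), (131.10691833496094, 202.2765350341797), 89.9705810546875)
```

>>> {"method": "step_arm", "body": {"deltas": [0,0,0,-0.004,0,0.05,0,0,0,-0.004,0,0.05,0,0,0,0,0,0]}}

```text
clock: 20.68
position: [0.5413, 0.1107, 0.1995]
tool_rot: [[0.185, 0.983, 0.012], [0.98, -0.185, 0.079], [0.08, -0.003, -0.997]]
force: [5.5, 0.5, 2.7]
width: 0.0587
grip_force: 60.0
```

```bash
python3 st.py|head -1
```

```text
[5.5 0.5 2.7] [-0.04 -1.67  0.4 ] yaw turned 1.3415166360964688
```

>>> {"method": "step_arm", "body": {"deltas": [0,0,0,-0.004,0,0.05,0,0,0,0,0,0]}}

```text
clock: 20.98
position: [0.5413, 0.1106, 0.1995]
tool_rot: [[0.233, 0.972, 0.016], [0.969, -0.234, 0.078], [0.08, -0.003, -0.997]]
force: [5.4, 0.8, 2.8]
width: 0.0589
grip_force: 60.0
```

```bash
python3 st.py|head -1
```

```text
[5.4 0.8 2.8] [ 0.03 -1.57  0.6 ] yaw turned 1.3914147492992086
```

>>> {"method": "step_arm", "body": {"deltas": [0,0,0,-0.004,0,0.05,0,0,0,0,0,0]}}

```text
clock: 21.28
position: [0.5412, 0.1106, 0.1995]
tool_rot: [[0.281, 0.959, 0.02], [0.956, -0.282, 0.077], [0.079, -0.003, -0.997]]
force: [5.0, 0.5, 3.1]
width: 0.0587
grip_force: 60.0
```

```bash
python3 st.py|head -1
```

```text
[5.  0.5 3.1] [-0.05 -1.66  0.82] yaw turned 1.441403315931712
```

Run:
```python
from h import *
def fit(P,z0,z1,name):
    m=(P[...,2]>z0)&(P[...,2]<z1)&(P[...,0]>.33)&(P[...,0]<.70)&(P[...,1]<.11)&(P[...,1]>-.09)
    mm=cv2.morphologyEx(m.astype(np.uint8),cv2.MORPH_OPEN,np.ones((3,3)))
    n,l,st,c=cv2.connectedComponentsWithStats(mm);i=1+np.argmax(st[1:,4]);Q=P[l==i][:,:2]*1000
    print(name,len(Q),cv2.minAreaRect(Q.astype(np.float32)))
f=grab_frame("scene");P=cloud(f);fit(P,.0335,.040,"blank");
g=grab_frame("side");G=cloud(g);fit(G,.0335,.040,"blank side")
im=np.zeros((400,800,3),np.uint8);im[:,:400]=cv2.resize(g["pixels"][170:260,210:330],(400,300)).copy() if 0 else cv2.resize(g["pixels"][150:250,220:320],(400,400),interpolation=cv2.INTER_CUBIC);im[:,400:]=cv2.resize(f["pixels"][160:260,230:330],(400,400),interpolation=cv2.INTER_CUBIC)
cv2.imwrite("pics/m9.png",im[...,::-1])
```

```text
blank 55 ((478.9745178222656, 86.02246856689453), (54.13407516479492, 18.204561233520508), 13.783478736877441)
blank side 2495 ((538.0240478515625, 39.518585205078125), (125.34963989257812, 287.8279113769531), 73.86798095703125)
```

View pics/m9.png

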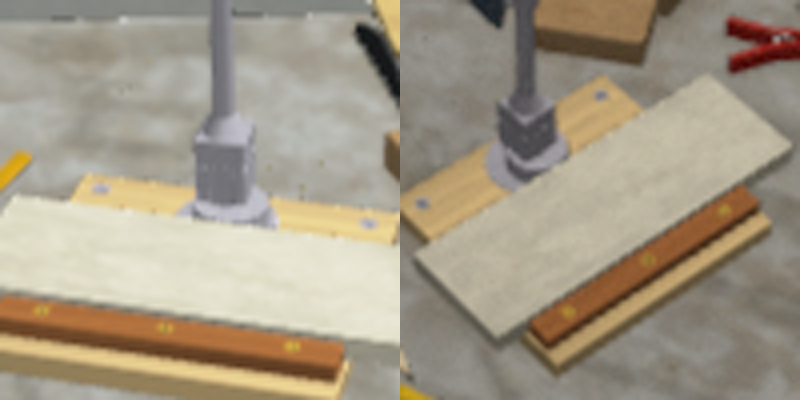

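The blank lies against the fence over its length in both views, and the turning moment has risen to 0.8 N m. A last nudge, then ease the grip, open and withdraw upward.

>>> {"method": "step_arm", "body": {"deltas": [0,0,0,-0.004,0,0.05,0,0,0,0,0,0]}}

```text
clock: 21.68
position: [0.5412, 0.1106, 0.1995]
tool_rot: [[0.329, 0.944, 0.023], [0.941, -0.33, 0.076], [0.079, -0.003, -0.997]]
force: [4.5, -0.1, 3.0]
width: 0.0585
grip_force: 60.0
```

```bash
python3 st.py|head -1
```

```text
[ 4.5 -0.1  3. ] [-0.16 -1.61  0.82] yaw turned 1.4914991289554804
```

>>> {"method": "step_arm", "body": {"deltas": [0,0,0,0.004,0,-0.05,0,0,0,0.004,0,-0.05,0,0,0,0,0,0]}}

```text
clock: 22.1
position: [0.5412, 0.1106, 0.1995]
tool_rot: [[0.233, 0.972, 0.016], [0.969, -0.233, 0.078], [0.08, -0.003, -0.997]]
force: [5.6, 0.4, 4.6]
width: 0.0588
grip_force: 60.0
```

>>> {"method": "step_arm", "body": {"deltas": [0,0,0,0,0,0,0,0,0,0,0,0], "grip_force": 15}}

```text
clock: 22.35
position: [0.5405, 0.1106, 0.1994]
tool_rot: [[0.234, 0.972, 0.014], [0.969, -0.235, 0.078], [0.08, -0.005, -0.997]]
force: [2.7, 1.1, 8.1]
width: 0.0596
grip_force: 15.0
```

>>> {"method": "step_arm", "body": {"deltas": [0,0,0,0,0,0,0,0,0,0,0,0], "grip_force": 4}}

```text
clock: 22.6
position: [0.54, 0.1106, 0.1991]
tool_rot: [[0.234, 0.972, 0.013], [0.969, -0.235, 0.078], [0.079, -0.006, -0.997]]
force: [1.5, 0.7, 5.9]
width: 0.0597
grip_force: 4.0
```

>>> {"method": "step_arm", "body": {"deltas": [0,0,0,0,0,0,0,0,0,0,0,0,0,0,0,0,0,0,0,0,0,0,0,0,0,0,0,0,0,0], "grip": 0.9}}

```text
clock: 23.22
position: [0.5402, 0.1107, 0.199]
tool_rot: [[0.236, 0.972, 0.013], [0.969, -0.236, 0.078], [0.079, -0.005, -0.997]]
force: [-0.1, 0.2, -0.1]
width: 0.0867
grip_force: 0.0
```

```bash
python3 st.py|head -1
```

```text
[-0.1  0.2 -0.1] [-0.19  0.02 -0.04] yaw turned 1.3939579511554188
```

>>> {"method": "step_arm", "body": {"deltas": [0,0,-15,0,0,0,0,0,-25,0,0,0,0,0,-30,0,0,0,0,0,-30,0,0,0,0,0,-20,0,0,0,0,0,0,0,0,0,0,0,0,0,0,0]}}

```text
clock: 24.15
position: [0.5383, 0.1012, 0.3183]
tool_rot: [[0.236, 0.972, 0.013], [0.968, -0.236, 0.078], [0.079, -0.006, -0.997]]
force: [-0.7, 0.9, -0.6]
width: 0.0868
grip_force: 0.0
```

Run:
```python
from h import *
def fit(P,z0,z1,name):
    m=(P[...,2]>z0)&(P[...,2]<z1)&(P[...,0]>.33)&(P[...,0]<.70)&(P[...,1]<.2)&(P[...,1]>-.09)
    mm=cv2.morphologyEx(m.astype(np.uint8),cv2.MORPH_OPEN,np.ones((3,3)))
    n,l,st,c=cv2.connectedComponentsWithStats(mm);i=1+np.argmax(st[1:,4]);Q=P[l==i][:,:2]*1000
    print(name,len(Q),cv2.minAreaRect(Q.astype(np.float32)))
s=get_state();f=grab_frame("scene");g=grab_frame("side");G=cloud(g)
fit(G,.0335,.040,"blank side")
for P in (cloud(f),G):
  for a,b in [(.05,.08),(.10,.13),(.13,.16),(.16,.19),(.198,.22)]:
    m=(P[...,2]>a)&(P[...,2]<b)&(np.hypot(P[...,0]-.541,P[...,1]-.111)<.04);print(a,m.sum(),np.median(P[m],0).round(4) if m.any() else "")
im=np.zeros((420,800,3),np.uint8);im[:,:400]=cv2.resize(g["pixels"][110:260,205:348],(400,420),interpolation=cv2.INTER_CUBIC);im[:,400:]=cv2.resize(f["pixels"][110:260,210:353],(400,420),interpolation=cv2.INTER_CUBIC)
cv2.imwrite("pics/m10.png",im[...,::-1])
```

```text
blank side 2500 ((538.1907958984375, 39.54710388183594), (123.7881851196289, 287.68060302734375), 74.0205078125)
0.05 97 [0.5289 0.1014 0.0645]
0.1 36 [0.5375 0.1086 0.1163]
0.13 36 [0.5374 0.1085 0.1474]
0.16 35 [0.5378 0.1074 0.1742]
0.198 108 [0.5361 0.1082 0.2114]
0.05 145 [0.5463 0.0965 0.0659]
0.1 55 [0.5447 0.1063 0.1149]
0.13 58 [0.5449 0.1059 0.1456]
0.16 66 [0.5428 0.1066 0.1742]
0.198 181 [0.5435 0.1065 0.2083]
```

View pics/m10.png

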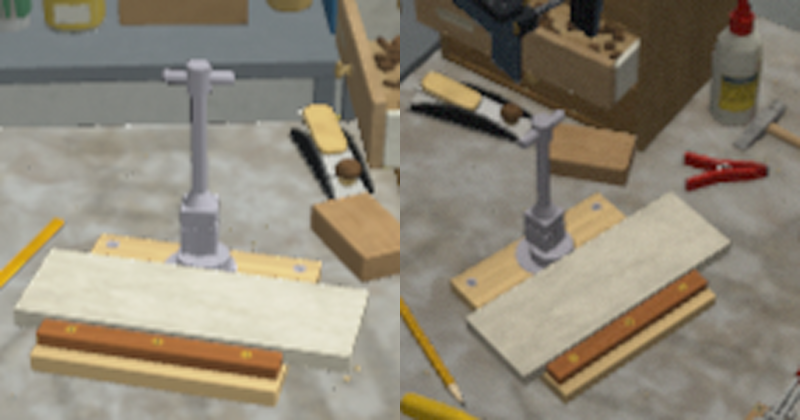

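The key stands upright on the eccentric (side crop, bar at (198,75), socket at (198,230)) and the gripper is clear. The blank lies against the fence and the other tools are where they were. Handing in.

```bash
python3 -c "
from rig import close_job
print(close_job())"
```

```text
the job is handed in; nothing more can be done
None
```

The job is handed in, with no verdict returned: by the last pictures the key stands upright and let go on the eccentric's square head, and the other tools in view look undisturbed; the blank looks tight and flush against the fence, though the final clamping force could not be read.

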